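# Open the furnace vent and hold the sprung sight-port shutter half open

### The arm

A 6-joint arm with a two-finger parallel gripper is mounted at the origin on the work surface. World frame = base frame: x ahead of the robot, y to its left, z up, the work surface at z = 0. Lengths are in m, angles in rad, forces in N, time in s.
With the tool pointing down it reaches from about 0.35 to 0.775 m from the base axis. Payload 5.5 kg.
Tool frame: the origin (TCP) lies at the very end of the fingers, on their centre line; the grasp point (between the pads) lies 19 mm behind it (env.grip_point_offset is the distance from the TCP to the grasp point, in m); z points along the fingers, y is the line along which they close (so a half turn about z gives the same grasp; the last joint's range is limited). The gripper opens to 85 mm and grips with 20 to 120 N. Pads are 22 mm wide; open, the fingers measure 114 mm over their backs; the gripper's body (76 mm by 85 mm) begins 54 mm behind the grasp point. The pads swing forward as they close: fully open they stand 13 mm farther back than shut.
Start: joints at [-1.269, 0.313, 0.046, 1.304, 0, 1.431], TCP at [0.246, -0.52, 0.231] pointing down, gripper open.
Joint ranges: [-2.76, 2.76], [-0.86, 1.69], [-1.03, 1.26], [-2.2, 2.34], [-1.47, 1.5], [-3.14, 3.14]. Speed limits (rad/s): [2.57, 2.57, 3.14, 3.14, 3.14, 3.14].

### API

Orientations are given as a unit quaternion [w, x, y, z].
In Python, from workcell import sensors, imaging, workorder, env gives the robot as it stands.
- The arm moves only by the shell command python3 -m handwheel 'ROWS' [FORCE]. ROWS is JSON, a list of rows, each a list of 5 numbers: the shift along the tool's x, y, z in mm, then the turn about the tool's z in rad, then the opening, from 0 (shut) to 1 (fully open). A call has 1 to 8 rows; each row is the pose to reach, as a shift and turn from the pose commanded when the call began, along the tool's axes at that moment; what a row does not reach only later rows make up. A row lasts 1/10 s, in which the tool goes at most 50 mm and 8.59 degrees, less where a joint would pass 70% of its speed; a pose out of reach is approached as far as the arm can. A call with a gripper value outside its range is refused whole. The fingers move at their own pace and stop on an object; FORCE is the grip in N (left out, the last holds). Time passes only in rows, so rows that repeat a pose let the fingers close. It gives the time, the measured TCP pose, the force, the opening and the grip force at its end, in the units of the state.
- sensors.get_state(): the state, without advancing time (a new reading comes with each control period).
- imaging.read_camera(name): name is "scene" or "top"; returns a dict with "color" (400x640x3 uint8, blue, green, red), "z_map" (400x640 float32, m along the optical axis (not along the pixel's ray), 0 where there is no reading), "fx", "fy", "cx", "cy" (pixels), "xyz" and "rotation" of the camera in the world. Camera axes: x right, y down, z forward; pixel columns grow to the right and rows downward; lengths in m; the calibration is good to about 2 mm. A picture is of the moment at which its call begins.
- workorder.hand_in(): hands the job in; it is judged then, once.
The state is a dict: "clock": time; "joint_pos": joint angles; "qvel": joint speeds; "tau": joint torques, N m; "tcp_pos": TCP position; "orientation": TCP orientation; "wrist_force": force on the tool from outside, world axes, zero at the start; "ft_torque": the same for the moment, N m; "finger_gap": finger opening in m; "grip_force": force on a finger pad.
Only numpy, scipy, OpenCV 4.12 (cv2) and the standard library are available. Lean on these libraries where they do the work, as an engineer would, in place of code of your own. Each camera call takes 0.05 s, during which the arm holds its last target. There are 200 camera calls.

### The job

I want to look in on the crucible in the small bench-top melting furnace: first slide the vent in its lid fully open, right to its end stop, and leave it open; then, by its upright handle, slide the spring-loaded shutter of the round sight port half open and hold it there against the spring. Keep the shutter shut until the vent is fully open, do not let it run well past half at any time, and leave the other things on the bench where they stand. Finish while still holding the shutter half open: do not let go of it.

Things in the scene. Friction and masses are not known exactly. Their poses are not given: they have to be found in the camera images.
- furnace: Fixed bench-top furnace, 270 mm (its x) by 300 mm (its y), on a pale board 340 x 360 mm. Grey case, dark control box on the -y side (out to y = -207 mm), lid handle bar on the -x side (45 mm out), cream brick lid, its flat top 203 mm above the bench. Origin: centre of the board's underside, z up. May be turned about the vertical; its x and y axes are meant below.
- shutter (a joint): Travel of the sight-port shutter in m: 0 shut, 0.060 fully open, 0.030 half open (the 50 mm round hole then half uncovered). It slides level along furnace +y between guide rails. An enclosed spring pulls it shut: about 4 N at 0, 8 N at 0.030, 12 N at 0.060 (130 N/m), plus 0.4 N friction. Let go, it shuts by itself.
- shutter_grip (a point): Point in the shutter's upright black handle, a flat bar 14 mm thick (furnace y), 40 mm wide (furnace x), 36 mm high: mid thickness and width, 12 mm below its top, 24 mm above its steel plate, 234 mm above the bench; axes as the furnace's. Shut, it is at x -35, y +10 mm of the furnace. Guide rails 9 mm high run along y 38 mm to either side; spring tube 55 mm to -x, top 28 mm above the lid.
- vent (a joint): Travel of the vent slide in m: 0 shut, 0.060 fully open at its end stop. It slides level along furnace -y, stays where it is left (about 2.5 N of friction) and starts somewhere between shut and half open.
- vent_grip (a point): Point on the axis of the vent's round upright black knob, 22 mm in diameter: 12 mm below its top, 25 mm above its steel slide plate, 235 mm above the bench; axes as the furnace's. Vent shut, it is at x +85, y +10 mm of the furnace; it moves to furnace -y as the vent opens.
- clay_box: Loose bystander: square wooden frame with a red-brown clay top, 100 by 100 by 72 mm; origin at the centre of its underside.
- flux_bottle: Loose bystander: white plastic bottle, 66 mm in diameter, 150 mm high; origin at the centre of its underside.
- bur_block: Loose bystander: clear block 90 by 60 by 28 mm with small steel burs standing in it, 65 mm high in all; origin at the centre of its underside.
- crucible: Loose bystander: spare white ceramic crucible, 72 mm in diameter, 60 mm high; origin at the centre of its underside.

How it is judged:
On the way, in this order (a step that is already met when the one before it is completed fails the run):
1. the vent is fully open, at its end stop (value of joint vent above 0.056 m), for 0.2 s.
2. the gripper holds the shutter half open (value of joint shutter between 0.024 and 0.036 m and contact force between the fingers and shutter above 3 N), for 0.5 s.
At the end, for the whole second after the job is handed in: The vent stands open within 4 mm of its end stop, and the robot's fingers hold the shutter, at rest, at half of its 60 mm travel within 6 mm, pressing on it with more than 3 N (all of step 2 and velocity of joint shutter between -0.01 and 0.01 m/s and value of joint vent above 0.056 m); the arm keeps its last pose, push and grip.
It fails at once if the shutter is opened more than 10 mm while the vent is not yet fully open (value of joint shutter above 0.01 m and value of joint vent below 0.056 m).
It fails at once if the shutter is opened past three quarters of its travel (value of joint shutter above 0.045 m).
It fails at once if a bystander is moved by more than 20 mm (distance of any of clay_box, flux_bottle, bur_block, crucible from where it was at the start of the episode above 0.02 m).
It also fails if it takes over 50 s, if anything falls off the work surface, if the arm or the gripper's body presses on something with over 40 N, if the wrist force passes 120 N, or if a joint passes its speed limit or range.

## Working session

There is one attempt and no reset: what is moved stays moved. The work goes in short steps, Python scripts to look and compute and a shell command to move; the robot and the scene stay as the last step left them, time stands still between calls to the robot, and variables do not carry over. Pictures are saved under pics/ and viewed, at most 10 in all, crops included, and the job is handed in when it is done.

```bash
mkdir -p pics; python3 - <<'E'
from workcell import sensors, imaging
import cv2,numpy as np
for n in("scene","top"):
    c=imaging.read_camera(n); cv2.imwrite(f"pics/{n}0.png",c["color"]); np.savez(f"{n}0.npz",**c)
    print(n,c["fx"],c["cx"],c["cy"],c["xyz"],np.round(c["rotation"],3).tolist())
s=sensors.get_state();print(s)
E
```

```text
scene 378.56998887462294 323.0786151293137 196.58376970321225 [1.09466479 0.04667528 0.99116983] [-0.205, 0.642, 0.705, -0.22]
top 422.19920052250563 313.22152582959677 196.49822346754465 [0.44813703 0.01482784 1.157875  ] [-0.017, 0.714, -0.7, 0.019]
{'clock': 0.1, 'joint_pos': array([-1.26858089e+00,  3.13955241e-01,  4.50877919e-02,  1.30360885e+00,
        8.19297278e-06,  1.43117678e+00]), 'qvel': array([ 0.00076661, -0.00195717,  0.0038354 ,  0.00099494,  0.00192874,
        0.00070818]), 'tau': array([ 3.39173952e-03, -4.81725526e+01,  2.99243635e+01,  1.27434562e-02,
       -8.22960124e-05,  1.89865595e-06]), 'tcp_pos': array([ 0.24571422, -0.51934534,  0.23047905]), 'orientation': array([-8.37545098e-04,  9.75696471e-01,  2.19124828e-01, -6.41310421e-05]), 'wrist_force': array([ 0.04451542,  0.1778993 , -0.80741187]), 'ft_torque': array([ 0.04228863, -0.0042638 , -0.00827678]), 'grip_force': 0.0, 'finger_gap': 0.08522567884299166}
```

View pics/top0.png

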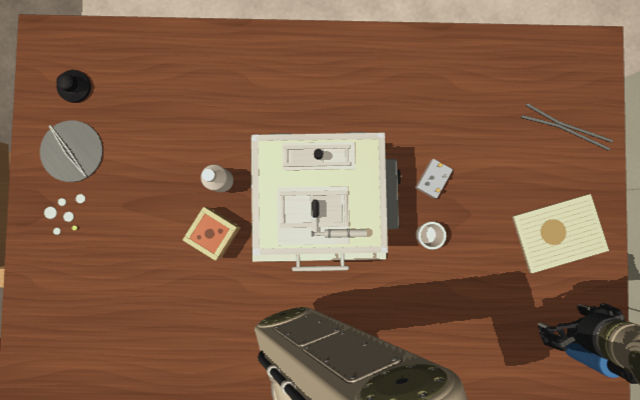

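View pics/scene0.png

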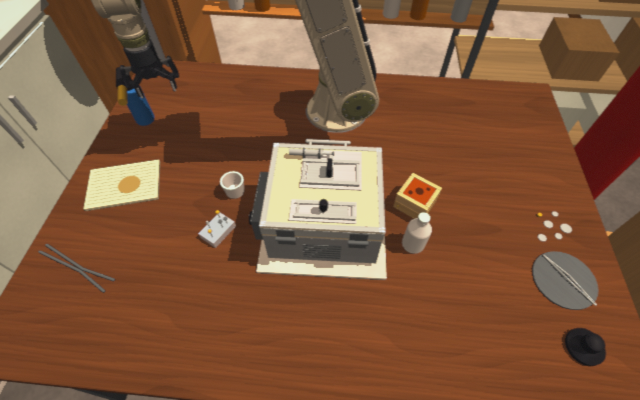

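The top view shows the vent knob at about (319,154), the shutter handle at (315,208) and the control box (furnace -y) on the right. The furnace is nearly square to the base. The bottle, box, burs and crucible stand clear to its left and right.

```bash
cat > h.py <<'E'
import numpy as np,cv2
from scipy.spatial.transform import Rotation as R
def cam(c):
    q=np.array(c["rotation"]); r=R.from_quat(q[[1,2,3,0]]).as_matrix() if q.size==4 else q
    return r,np.array(c["xyz"])
def plane(c,u,v,z):
    r,p=cam(c); d=r@np.array([(u-c["cx"])/c["fx"],(v-c["cy"])/c["fy"],1]); return p+d*(z-p[2])/d[2]
def cloud(c):
    r,p=cam(c); v,u=np.mgrid[:400,:640]; z=c["z_map"]
    return np.stack([(u-c["cx"])/c["fx"]*z,(v-c["cy"])/c["fy"]*z,z],-1)@r.T+p
def black(c):
    P=cloud(c); g=c["color"].max(-1); m=((P[...,2]>.215)&(P[...,2]<.27)&(g<70)&(P[...,0]>.3)&(abs(P[...,1])<.25)).astype(np.uint8)
    n,l,s,ce=cv2.connectedComponentsWithStats(m); out=[]
    for i in range(1,n):
        if s[i,4]>15:
            Q=P[l==i]; t=Q[Q[:,2]>Q[:,2].max()-.008]; out.append((s[i,4],ce[i].round(1),t.mean(0).round(4),((t.max(0)+t.min(0))/2).round(4),np.ptp(t,axis=0).round(3)))
    return out,P
E
python3 - <<'E'
from h import *
for n in("top","scene"):
    c=dict(np.load(n+"0.npz")); o,P=black(c); print(n); [print(*x) for x in o]
    lid=((P[...,2]>.193)&(P[...,2]<.212)&(P[...,0]>.25)&(abs(P[...,1])<.3)); 
    hsv=cv2.cvtColor(c["color"],cv2.COLOR_BGR2HSV); lid&=(hsv[...,1]>35)&(hsv[...,2]>120)
    Q=P[lid][:,:2].astype(np.float32); (x,y),s,a=cv2.minAreaRect(Q); print("lid",x,y,s,a,np.median(P[lid][:,2]))
E
```

```text
top
67 [318.1 153.7] [0.5885 0.0049 0.2475] [0.5891 0.0049 0.2483] [0.018 0.017 0.007]
102 [315.1 208. ] [0.4693 0.0086 0.2461] [0.4696 0.0091 0.247 ] [0.035 0.013 0.008]
lid 0.5051920413970947 -0.006415069103240967 (0.2717432975769043, 0.28797489404678345) 2.3001086711883545 0.20411192790581262
scene
79 [329.  168.1] [0.474  0.0093 0.2451] [0.4735 0.0095 0.2446] [0.035 0.011 0.007]
69 [323.  205.4] [0.594  0.0044 0.2461] [0.5924 0.0045 0.2455] [0.015 0.015 0.008]
lid 0.5041836500167847 0.001287117600440979 (0.27604079246520996, 0.3021533489227295) 2.0613183975219727 0.2042705176681539
```

```bash
python3 -m handwheel '[[0,0,-45,0,0.7],[20,-12,-90,0.05,0.7],[60,-36,-90,0.1,0.7],[100,-61,-90,0.2,0.7],[140,-85,-90,0.3,0.7],[180,-109,-90,0.404,0.7],[220,-133,-90,0.404,0.7],[260,-158,-90,0.404,0.7]]' 40; python3 - <<'E'
from workcell import sensors
s=sensors.get_state();print(s["tcp_pos"],s["orientation"],s["clock"])
E
```

```text
clock: 0.9
tcp_pos: [0.4139, -0.2641, 0.321]
orientation: [-0.0, 1.0, 0.019, -0.0]
wrist_force: [1.0, -0.4, 0.3]
finger_gap: 0.0598
grip_force: 0.0
[ 0.41387908 -0.26405395  0.32099467] [-1.38023630e-04  9.99825709e-01  1.86683347e-02 -1.61225303e-04] 0.9
```

```bash
python3 -m handwheel '[[28,-39,0,0,0.7],[56,-79,0,0,0.7],[84,-118,0,0,0.7],[112,-157,0,0,0.7],[140,-196,0,0,0.7],[168,-236,0,0,0.7],[187,-262,0,0,0.7],[187,-262,0,0,0.7]]' 40; python3 - <<'E'
from workcell import imaging,sensors
from h import *
for n in("scene","top"):
    c=imaging.read_camera(n); cv2.imwrite(f"pics/{n}1.png",c["color"]); [print(n,*x) for x in black(c)[0]]
a=cv2.imread("pics/scene1.png")[100:280,230:430]; cv2.imwrite("pics/s1c.png",cv2.resize(a,None,fx=3,fy=3))
print(sensors.get_state()["tcp_pos"])
E
```

```text
clock: 1.7
tcp_pos: [0.5917, 0.0066, 0.3198]
orientation: [-0.0, 1.0, 0.021, -0.001]
wrist_force: [0.5, 0.1, 0.6]
finger_gap: 0.0602
grip_force: 0.0
scene 49 [328.9 171.3] [0.4856 0.0093 0.2436] [0.4837 0.0095 0.2434] [0.013 0.011 0.008]
scene 69 [323.  205.3] [0.594  0.0048 0.2463] [0.5932 0.0045 0.2465] [0.014 0.015 0.007]
[0.59011973 0.00362248 0.32040012]
```

View pics/s1c.png

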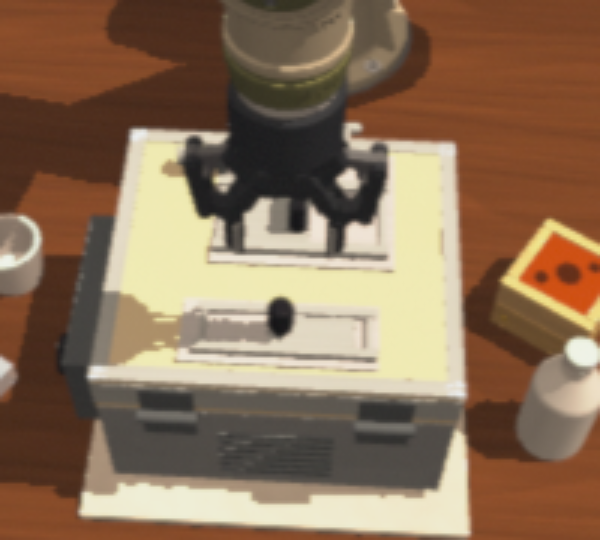

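The fingers hang above the lid, straddling the knob at crop (280,315) along furnace y. Going down.

```bash
python3 -m handwheel '[[0,0,30,0,0.7],[0,0,60,0,0.7],[0,0,85,0,0.7],[0,0,95,0,0.7],[0,0,101,0,0.7],[0,0,101,0,0.7]]' 40;  python3 -m handwheel '[[0,0,0,0,0.1],[0,0,0,0,0.1],[0,0,0,0,0.1],[0,0,0,0,0.1],[0,0,0,0,0.1],[0,0,0,0,0.1],[0,0,0,0,0.1],[0,0,0,0,0.1]]' 40
```

```text
clock: 2.4
tcp_pos: [0.5901, 0.0023, 0.2205]
orientation: [0.0, 1.0, 0.018, -0.0]
wrist_force: [1.3, -0.3, 0.4]
finger_gap: 0.06
grip_force: 0.0
clock: 3.2
tcp_pos: [0.591, 0.003, 0.2216]
orientation: [0.0, 1.0, 0.019, 0.001]
wrist_force: [-1.1, -0.4, 5.6]
finger_gap: 0.0207
grip_force: 39.3
```

```bash
python3 -m handwheel '[[0,6,0,0,0.1],[0,14,0,0,0.1],[0,22,0,0,0.1],[0,30,0,0,0.1],[0,38,0,0,0.1],[0,44,0,0,0.1],[0,48,0,0,0.1],[0,48,0,0,0.1]]' 40;  python3 -m handwheel '[[0,2,0,0,0.1],[0,4,0,0,0.1],[0,5,0,0,0.1],[0,5,0,0,0.1]]' 40
```

```text
clock: 4.0
tcp_pos: [0.5927, -0.0451, 0.2217]
orientation: [0.0, 1.0, 0.019, 0.001]
wrist_force: [-0.9, -0.1, 5.6]
finger_gap: 0.0204
grip_force: 39.4
clock: 4.4
tcp_pos: [0.5928, -0.047, 0.2216]
orientation: [-0.003, 1.0, 0.02, 0.001]
wrist_force: [-0.4, 9.0, 6.3]
finger_gap: 0.0203
grip_force: 39.6
```

```bash
python3 -m handwheel '[[0,1,0,0,0.1],[0,2,0,0,0.1],[0,2,0,0,0.1]]' 40; python3 -m handwheel '[[0,0,0,0,0.6],[0,0,0,0,0.6],[0,0,0,0,0.6],[0,0,0,0,0.6],[0,0,0,0,0.6]]'; python3 -m handwheel '[[0,0,-10,0,0.6],[0,0,-30,0,0.6],[0,0,-60,0,0.6],[0,0,-90,0,0.6],[0,0,-110,0,0.6],[0,0,-110,0,0.6]]'
python3 - <<'E'
from workcell import imaging,sensors
from h import *
for n in("scene","top"):
    c=imaging.read_camera(n); cv2.imwrite(f"pics/{n}2.png",c["color"]); [print(n,*x) for x in black(c)[0]]
a=cv2.imread("pics/scene2.png")[100:280,230:430]; cv2.imwrite("pics/s2c.png",cv2.resize(a,None,fx=3,fy=3))
s=sensors.get_state();print(s["tcp_pos"],s["orientation"],s["clock"])
E
```

```text
clock: 4.7
tcp_pos: [0.5928, -0.0471, 0.2216]
orientation: [-0.004, 1.0, 0.021, 0.001]
wrist_force: [0.8, 16.0, 8.0]
finger_gap: 0.0208
grip_force: 39.8
clock: 5.2
tcp_pos: [0.5923, -0.0523, 0.2201]
orientation: [0.0, 1.0, 0.019, -0.0]
wrist_force: [-0.1, 0.8, 0.7]
finger_gap: 0.051
grip_force: 0.0
clock: 5.8
tcp_pos: [0.5937, -0.0523, 0.3345]
orientation: [0.001, 1.0, 0.019, 0.003]
wrist_force: [0.5, -0.4, 0.1]
finger_gap: 0.0511
grip_force: 0.0
scene 75 [329.  168.2] [0.4744 0.0088 0.245 ] [0.4728 0.0095 0.2446] [0.034 0.011 0.007]
scene 71 [302.  204.4] [ 0.5957 -0.0453  0.2461] [ 0.5937 -0.0455  0.2453] [0.016 0.015 0.008]
[ 0.5926694  -0.052081    0.33069796] [2.18589799e-04 9.99822870e-01 1.88089387e-02 6.36612687e-04] 5.9
```

View pics/s2c.png

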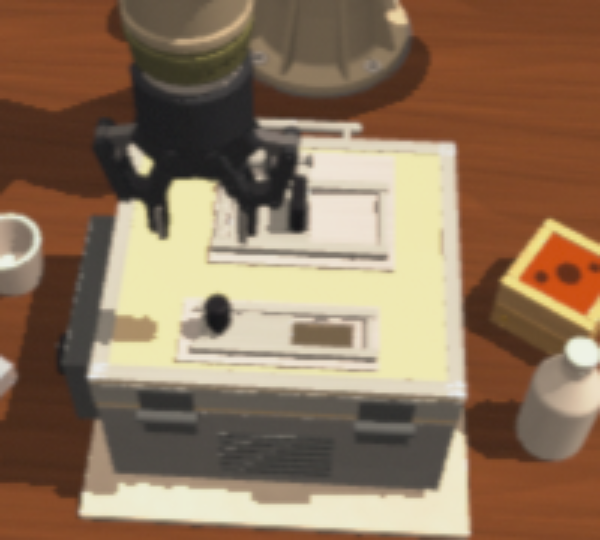

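The vent is fully open: the knob is at the left end, crop (217,310), with the dark slot uncovered. The shutter handle is at crop (298,205), still shut. Now to the shutter handle.

```bash
python3 -m handwheel '[[-30,-16,0,0,0.6],[-65,-36,0,0,0.6],[-100,-55,0,0,0.6],[-119,-65,0,0,0.6],[-119,-65,0,0,0.6]]' 60; python3 -m handwheel '[[0,0,30,0,0.6],[0,0,60,0,0.6],[0,0,85,0,0.6],[0,0,100,0,0.6],[0,0,111,0,0.6],[0,0,111,0,0.6]]' 60;  python3 -m handwheel '[[0,0,0,0,0],[0,0,0,0,0],[0,0,0,0,0],[0,0,0,0,0],[0,0,0,0,0],[0,0,0,0,0],[0,0,0,0,0],[0,0,0,0,0]]' 60
```

```text
clock: 6.4
tcp_pos: [0.468, 0.0098, 0.3298]
orientation: [-0.0, 1.0, 0.02, -0.001]
wrist_force: [-0.1, -0.3, 0.3]
finger_gap: 0.0511
grip_force: 0.0
clock: 7.0
tcp_pos: [0.4703, 0.0084, 0.2172]
orientation: [-0.0, 1.0, 0.019, -0.002]
wrist_force: [-0.1, -0.3, -0.0]
finger_gap: 0.051
grip_force: 0.0
clock: 7.8
tcp_pos: [0.4718, 0.0087, 0.2204]
orientation: [-0.0, 1.0, 0.019, 0.001]
wrist_force: [0.1, 2.7, 6.3]
finger_gap: 0.013
grip_force: 60.6
```

```bash
python3 -m handwheel '[[0,-4,0,0,0],[0,-9,0,0,0],[0,-14,0,0,0],[0,-19,0,0,0],[0,-24,0,0,0],[0,-28,0,0,0],[0,-31,0,0,0],[0,-31,0,0,0]]' 60; python3 -m handwheel '[[0,0,0,0,0],[0,0,0,0,0],[0,0,0,0,0],[0,0,0,0,0],[0,0,0,0,0]]' 60
python3 - <<'E'
from workcell import imaging,sensors
from h import *
c=imaging.read_camera("scene"); cv2.imwrite("pics/scene3.png",c["color"]); [print(*x) for x in black(c)[0]]
a=c["color"][100:280,230:430]; cv2.imwrite("pics/s3c.png",cv2.resize(a,None,fx=3,fy=3))
c=imaging.read_camera("top"); print([x[2] for x in black(c)[0]])
s=sensors.get_state();print(s["tcp_pos"],s["wrist_force"],s["finger_gap"],s["clock"])
E
```

```text
clock: 8.6
tcp_pos: [0.4707, 0.0376, 0.2203]
orientation: [0.002, 1.0, 0.018, 0.001]
wrist_force: [0.1, -7.1, 5.7]
finger_gap: 0.0128
grip_force: 60.7
clock: 9.1
tcp_pos: [0.4707, 0.0374, 0.2203]
orientation: [0.002, 1.0, 0.018, 0.001]
wrist_force: [-0.8, -7.3, 5.0]
finger_gap: 0.0129
grip_force: 60.7
160 [340.2 166.5] [0.4806 0.0378 0.2668] [0.4796 0.0387 0.2666] [0.008 0.05  0.007]
71 [302.  204.4] [ 0.5959 -0.0455  0.2464] [ 0.5945 -0.0454  0.2461] [0.016 0.015 0.007]
[array([ 0.5902, -0.0458,  0.2472])]
[0.47072914 0.03734301 0.22031769] [-0.43481302 -7.38067284  5.00363096] 0.012949562344539886 9.2
```

View pics/s3c.png

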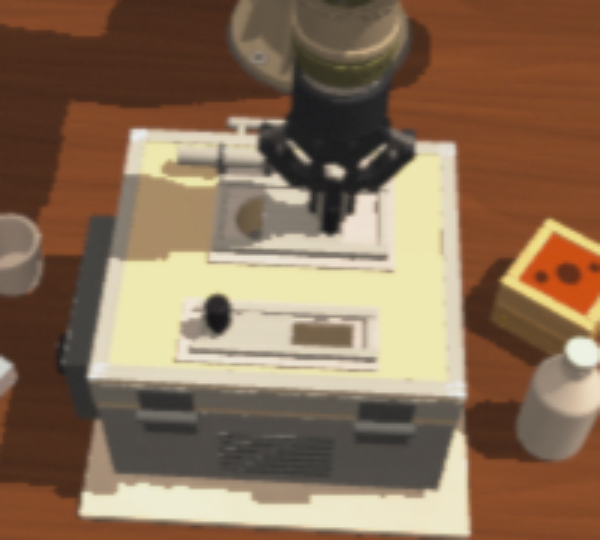

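The sight hole at crop (250,215) is half uncovered. The fingers hold the handle at (330,210), and the vent knob is unchanged. The measured 29 mm of travel and about 7.4 N on the wrist fit half open.

```bash
python3 -c "
from workcell import workorder
print(workorder.hand_in())"
```

```text
the job is handed in; nothing more can be done
None
```

The job is handed in: the vent is at its end stop, and the gripper still holds the shutter about half open (about 29 mm of 60 mm, gripped at 60 N); I did not re-measure the bystanders, but the arm touched none of them, and no verdict came back.

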